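# Load the vibrating parts cleaner and set its speed

### The arm

A 6-joint arm with a two-finger parallel gripper is mounted at the origin on the work surface. World frame = base frame: x ahead of the robot, y to its left, z up, the work surface at z = 0. Lengths are in m, angles in degrees, forces in N, time in s.
With the tool pointing down it reaches from about 0.4 to 0.825 m from the base axis. Payload 7 kg.
Tool frame: the origin (TCP) lies between the finger pads; the fingertips stand ctrl.nose_length ahead of it and the grasp point (between the pads) lies 2 mm behind it (ctrl.nose_length is the distance from the TCP to the fingertips, in m); z points along the fingers, y is the line along which they close (so a half turn about z gives the same grasp; the last joint's range is limited). The gripper opens to 88 mm and grips with 3 to 60 N. Pads are 19 mm wide; open, the fingers measure 130 mm over their backs; the gripper's body (78 mm by 193 mm) begins 47 mm behind the grasp point.
Start: joints at [-50.873, 20.546, 0.682, 0, -70.136, -16.507], TCP at [0.26, -0.623, 0.244] pointing down, gripper open.
Joint ranges: [-176.03, 176.03], [-82.01, 121.73], [-58.28, 71.71], [-173.87, 95.51], [-174.79, -0.11], [-173.66, 173.66]. Speed limits (degrees/s): [136.94, 136.94, 172.46, 180, 180, 180].

### API

Orientations are given as [roll, pitch, yaw] about the fixed x, y, z axes, in that order (R = Rz(yaw) Ry(pitch) Rx(roll)).
In Python, from plant import ctrl gives the robot as it stands.
- The arm moves only by the tool apply_moves, never from a script. Its argument "commands" is a list of rows, each a list of 3 entries, a list of its own where there are three numbers: the shift along the world's x, y, z in cm, then the turn about the world's z in rad, then the closure, from 0 (fully open) to 1 (shut). In form: [[[x, y, z], turn, jaw], ...]. A call has 1 to 20 rows; each row is the pose to reach, as a shift and turn from the pose commanded when the call began; what a row does not reach only later rows make up. A row lasts 1/12 s, in which the tool goes at most 41.7 mm and 7.16 degrees, less where a joint would pass 70% of its speed; a pose out of reach is approached as far as the arm can. A call with a gripper value outside its range is refused whole. The fingers move at their own pace and stop on an object; the grip force is fixed at half the most. Time passes only in rows, so rows that repeat a pose let the fingers close. It gives the time, the measured TCP pose, the force, the opening and the grip force at its end, in the units of the state.
- ctrl.get_obs(): the state, without advancing time (a new reading comes with each control period).
- ctrl.snapshot(name): name is "scene" or "side" or "wrist"; returns a dict with "img" (400x640x3 uint8, red, green, blue), "fx", "fy", "cx", "cy" (pixels), "dist_coeffs" ([k1, k2, p1, p2, k3] as OpenCV has them; the pictures are not rectified), "T" (4x4, takes a point from camera to world coordinates). Camera axes: x right, y up, looking along -z (the intrinsics and any distortion apply to the point x, -y, -z); pixel columns grow to the right and rows downward; lengths in m; the calibration is good to about 2 mm. A picture is of the moment at which its call begins. There is no depth.
- ctrl.close_job(): hands the job in; it is judged then, once.
Trained networks look in a picture, given as the dict that the camera call returned (one of the last four; its "shot" number tells which), for a name from the list of things; names that differ only in an ending like _2 or _b are one class to them, and where a whole thing is asked for, a point or a joint stands for the part that bears it (a point fixed in the world has none). Each returns a list of dicts, best first, with "score" (0 to 1); they miss things now and then, are a little off and sometimes report something else, mostly with a low value. They report only what shows in the picture. A call takes as long as a camera call.
- ctrl.search_frame(picture, target): "at" ([column, row] in pixels, amid what is visible of it).
- ctrl.spot_point(picture, target): "at" ([column, row] in pixels: a listed point, or the origin of a listed thing).
The state is a dict: "clock": time; "joint_pos": joint angles; "qvel": joint speeds; "tau": joint torques, N m; "tool_pos": TCP position; "orientation": TCP orientation; "force": force on the tool from outside, world axes, zero at the start; "moment": the same for the moment, N m; "opening": finger opening in m; "gripper_force": force on a finger pad.
Only numpy, scipy, OpenCV 4.12 (cv2) and the standard library are available. Lean on these libraries where they do the work, as an engineer would, in place of code of your own. Each camera call takes 0.05 s, during which the arm holds its last target. There are 200 camera calls.

### The job

Drop the two motor pinions (short shafts with a toothed disc at the bottom) into the open bowl of the parts cleaner. Then turn the speed knob clockwise on the sloping control box until its white pointer lines up with the small set-point tab on the ring around it, without running well past the tab and without shifting the tab. Leave the tube, the bearing and everything else on the bench where they are.

Things in the scene. Friction and masses are not known exactly. Their poses are not given: they have to be found in the camera images.
- pinion_a: loose steel motor pinion (80 g), standing upright on its toothed end: toothed disc 33 mm across and 14 mm high at the bottom, smooth round shaft 16 mm across from there up to 48 mm. Origin: centre of its underside, z up along the shaft.
- pinion_b: loose steel motor pinion (80 g), standing upright on its toothed end: toothed disc 33 mm across and 14 mm high at the bottom, smooth round shaft 16 mm across from there up to 48 mm. Same as pinion_a.
- pinion_a_mid (a point): Point on the axis of pinion_a, 20 mm above its underside.
- pinion_b_mid (a point): Point on the axis of pinion_b, 20 mm above its underside.
- bowl_rim (a point): Centre of the mouth of the fixed grey parts-cleaner bowl, 95 mm above the table. The mouth is 152 mm across, wall 4 mm, inner floor 59 mm below the rim, about 100 mm across; the bowl stands on a square grey base 190 mm wide and 30 mm high. Left or right of the parts.
- control: Fixed grey control box, 150 mm deep, 180 mm wide. Origin: centre of its underside; its x axis points to its back. Its top is a flat panel sloping down towards the front (its -x side) at 25 degrees, 41 mm high at the front edge, 109 mm at the back edge; panel centre 75 mm above the origin. The knob axis stands square to the panel at its centre.
- knob_grip (a point): Point on the axis of the round black ribbed speed knob, 31 mm above the panel, where to hold it. The knob is 48 mm across from 8 to 42 mm above the panel, over a 60 mm skirt 3 to 8 mm above the panel. z points out of the panel along the axis, x towards the white pointer; it turns with the knob.
- pointer_tip (a point): Outer tip of the white pointer on the knob's skirt, 36 mm from the knob axis, 6 mm above the panel. A white line on the knob's top shows the same direction. The knob turns stiffly (0.12 N m) over 270 degrees between stops and stays where it is left; clockwise is as seen looking at the panel. It starts within 35 degrees of its anticlockwise stop; the tab lies 95 to 190 degrees clockwise of it.
- marker_tip (a point): Inner end of the steel set-point tab (16 mm long radially, 6 mm wide, top 9 mm above the panel), 41 mm from the knob axis, 5.5 mm above the panel, on a flat dark ring round the knob. x points radially outward along the tab, z out of the panel. Its place on the ring differs each time; it is stiff but can be pushed round.
- bushing: Bystander: loose plain steel tube 26 mm across, 46 mm high, standing among the pinions. Origin: centre of its underside.
- bearing: Bystander: loose flat steel bearing ring 38 mm across, 14 mm high, lying among the pinions. Origin: centre of its underside.
- screwdriver: Bystander lying across the table behind the parts, handle 30 mm thick at most.
- wrench: Bystander lying behind the screwdriver.
- jar: Bystander: glass jar 70 mm across, 90 mm high, at the back right.
- can: Bystander: spray can 60 mm across, 170 mm high, at the back left.

How it is judged (in metres and radians):
On the way, in this order (a step that is already met when the one before it is completed fails the run):
1. both pinions lie in the bowl (horizontal distance between each of pinion_a_mid, pinion_b_mid and bowl_rim below 0.072 m and height (world z) of each of pinion_a_mid, pinion_b_mid below 0.09 m), for 0.2 s.
2. the knob's pointer lines up with the set-point tab (y of pointer_tip in the frame of marker_tip between -0.004 and 0.004 m and x of pointer_tip in the frame of marker_tip above -0.015 m), for 0.2 s.
At the end, for the whole second after the job is handed in: Both pinions are inside the bowl, below its rim, and the knob's pointer tip is on the tab's side and within 4 mm (about 6 degrees) of the line through the tab's middle (all of step 1 and all of step 2); the robot touches nothing.
It fails at once if the pointer runs more than about 25 degrees past the tab (y of pointer_tip in the frame of marker_tip below -0.0152 m and x of pointer_tip in the frame of marker_tip above -0.035 m).
It fails at once if the set-point tab is shifted more than 6 mm (distance of marker_tip from where it was at the start of the episode above 0.006 m).
It fails at once if the plain tube, the bearing or another bystander is moved more than 30 mm (distance of any of bushing, bearing, screwdriver, wrench, jar, can from where it was at the start of the episode above 0.03 m).
It also fails if it takes over 72 s, if anything falls off the work surface, if the arm or the gripper's body presses on something with over 40 N, if the wrist force passes 120 N, or if a joint passes its speed limit or range.

## Working session

There is one attempt and no reset: what is moved stays moved. The work goes in short steps, Python scripts to look and compute and a tool call to move; the robot and the scene stay as the last step left them, time stands still between calls to the robot, and variables do not carry over. Pictures are saved under pics/ and viewed, at most 10 in all, crops included, and the job is handed in when it is done.

Besides the shell and the picture viewer there is one more tool, called after "Request:" in YAML: its name, and indented under it one key for each argument. apply_moves: Moves the arm, as the interface text tells. Its arguments: {"type":"object","properties":{"commands":{"type":"array"}},"required":["commands"]}

```bash
mkdir -p pics; ls; cat > h.py <<'E'
import numpy as np, cv2
from plant import ctrl
def ray(s,px):
    K=np.array([[s['fx'],0,s['cx']],[0,s['fy'],s['cy']],[0,0,1.]])
    u=cv2.undistortPoints(np.array([[px]],float),K,np.array(s['dist_coeffs'],float))[0,0]
    T=np.array(s['T']); d=T[:3,:3]@np.array([u[0],-u[1],-1.]); return T[:3,3],d/np.linalg.norm(d)
def tri(rs):
    A=0;b=0
    for o,d in rs:
        P=np.eye(3)-np.outer(d,d);A=A+P;b=b+P@o
    p=np.linalg.solve(A,b); return p,[float(np.linalg.norm((np.eye(3)-np.outer(d,d))@(p-o))) for o,d in rs]
def onz(r,z): o,d=r; return o+d*(z-o[2])/d[2]
def proj(s,p):
    T=np.array(s['T']);c=T[:3,:3].T@(np.array(p)-T[:3,3]);c=c*[1,-1,-1]
    K=np.array([[s['fx'],0,s['cx']],[0,s['fy'],s['cy']],[0,0,1.]])
    return cv2.projectPoints(c.reshape(1,1,3),np.zeros(3),np.zeros(3),K,np.array(s['dist_coeffs'],float))[0].ravel()
def save(s,n): cv2.imwrite('pics/'+n,s['img'][:,:,::-1])
E
python3 - <<'E'
from h import *
np.set_printoptions(precision=4,suppress=True)
o=ctrl.get_obs();print(o['clock'],o['tool_pos'],o['orientation'],ctrl.nose_length)
S={n:ctrl.snapshot(n) for n in('scene','side','wrist')}
cv2.imwrite('pics/a.png',cv2.resize(np.vstack([S['scene']['img'],S['side']['img']])[:,:,::-1],(480,600),interpolation=cv2.INTER_AREA))
save(S['scene'],'sc.png');save(S['side'],'sd.png')
for t in['pinion_a','pinion_a_mid','bowl_rim','control','knob_grip','pointer_tip','marker_tip','bushing','bearing','jar','screwdriver']:
    for n in S:
        for d in ctrl.spot_point(S[n],t)[:4]: print(t,n,d['at'],round(d['score'],2),onz(ray(S[n],d['at']),{'pinion_a_mid':.02,'bowl_rim':.095,'knob_grip':.1,'pointer_tip':.08,'marker_tip':.08}.get(t,0)))
for n in S: print(n,np.array(S[n]['T'])[:3,3])
E
```

```text
pics
0.0 [ 0.2594 -0.6227  0.2426] [ 179.9041   -0.0069 -157.3891] 0.017
pinion_a scene [326.1, 197.6] 0.52 [0.5013 0.0498 0.    ]
pinion_a scene [285.0, 194.2] 0.5 [ 0.4984 -0.0492  0.    ]
pinion_a side [390.3, 221.1] 0.81 [ 0.4879 -0.0432  0.    ]
pinion_a side [375.8, 254.6] 0.68 [0.4989 0.0604 0.    ]
pinion_a_mid scene [286.0, 188.2] 0.7 [ 0.5    -0.0462  0.02  ]
pinion_a_mid side [388.6, 217.1] 0.77 [ 0.4929 -0.0342  0.02  ]
bowl_rim scene [422.5, 172.6] 0.56 [0.507  0.2606 0.095 ]
bowl_rim scene [283.9, 262.4] 0.39 [ 0.7971 -0.0114  0.095 ]
bowl_rim side [346.3, 315.4] 0.96 [0.5116 0.2637 0.095 ]
bowl_rim side [314.3, 240.4] 0.73 [0.6043 0.1416 0.095 ]
control scene [202.1, 181.6] 0.85 [ 0.4705 -0.2589  0.    ]
control side [413.0, 166.3] 0.84 [ 0.4674 -0.261   0.    ]
knob_grip scene [193.2, 144.8] 0.93 [ 0.4589 -0.2689  0.1   ]
knob_grip side [422.2, 133.1] 0.67 [ 0.4644 -0.2665  0.1   ]
knob_grip side [267.3, 193.4] 0.31 [0.7318 0.0603 0.1   ]
pointer_tip scene [209.9, 152.2] 0.68 [ 0.4565 -0.2323  0.08  ]
pointer_tip scene [324.6, 191.0] 0.17 [0.5746 0.0477 0.08  ]
pointe
[... 218 characters left out ...]
 [ 0.5054 -0.2769  0.08  ]
bushing scene [333.8, 237.3] 0.66 [0.6324 0.0737 0.    ]
bushing side [315.4, 242.8] 0.75 [0.6263 0.0709 0.    ]
bearing scene [269.8, 223.6] 0.51 [ 0.6033 -0.07    0.    ]
bearing side [347.3, 204.7] 0.52 [ 0.5932 -0.0627  0.    ]
jar scene [175.9, 267.9] 0.68 [ 0.7486 -0.2372  0.    ]
jar scene [333.6, 235.7] 0.34 [0.6275 0.0731 0.    ]
jar side [310.7, 154.0] 0.6 [ 0.7408 -0.2225  0.    ]
screwdriver scene [285.6, 260.9] 0.73 [ 0.7094 -0.0214  0.    ]
screwdriver side [288.3, 204.5] 0.95 [ 0.7238 -0.0182  0.    ]
screwdriver side [350.6, 203.6] 0.43 [ 0.5869 -0.0688  0.    ]
scene [1.3196 0.0698 0.6901]
side [0.4672 0.5378 0.5892]
wrist [ 0.1813 -0.6537  0.3835]
```

View pics/sc.png

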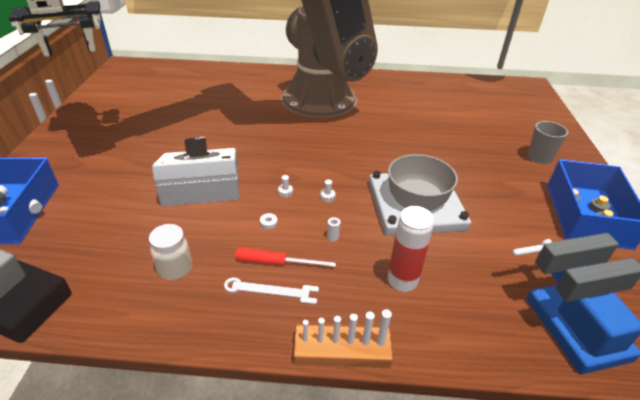

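View pics/sd.png

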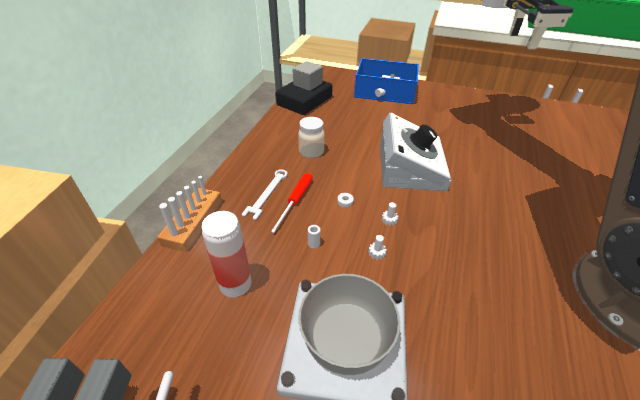

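```bash
python3 - <<'E'
from h import *
from scipy.spatial.transform import Rotation as R
np.set_printoptions(precision=3,suppress=True)
s=ctrl.snapshot('wrist');o=ctrl.get_obs();T=np.array(s['T']);Rt=R.from_euler('xyz',o['orientation'],degrees=True).as_matrix()
print(s['fx'],Rt.T@(T[:3,3]-o['tool_pos']),Rt.T@-T[:3,2],'world view dir',-T[:3,2],'hits z=.05',onz((T[:3,3],-T[:3,2]),.05)-o['tool_pos'])
S={n:ctrl.snapshot(n) for n in('scene','side')}
for t in['pinion_a','pinion_a_mid','bowl_rim','knob_grip','pointer_tip','marker_tip','bushing','control']:
    D=[ctrl.spot_point(S[n],t)[:2] for n in S]
    for a in D[0]:
        for b in D[1]:
            p,e=tri([ray(S['scene'],a['at']),ray(S['side'],b['at'])])
            if max(e)<.012: print(t,p,np.array(e),a['score'],b['score'])
E
```

```text
339.38476646213303 [ 0.084  0.002 -0.141] [-0.308 -0.     0.951] world view dir [ 0.284  0.118 -0.951] hits z=.05 [ 0.022  0.011 -0.194]
pinion_a [ 0.485 -0.045 -0.005] [0.001 0.001] 0.55 0.48
pinion_a [ 0.501  0.051 -0.005] [0. 0.] 0.46 0.63
pinion_a_mid [ 0.493 -0.048  0.012] [0.002 0.002] 0.58 0.74
pinion_a_mid [ 0.675 -0.022  0.161] [0.002 0.002] 0.58 0.68
bowl_rim [0.513 0.264 0.094] [0.001 0.001] 0.9 0.76
knob_grip [ 0.459 -0.268  0.099] [0.005 0.005] 0.85 0.65
pointer_tip [ 0.438 -0.231  0.069] [0.003 0.003] 0.87 0.65
marker_tip [ 0.507 -0.265  0.098] [0.002 0.002] 0.69 0.88
bushing [0.627 0.074 0.   ] [0. 0.] 0.84 0.64
```

Request:
apply_moves:
  commands:
    - [[18,34.3,0],0,0]
    - [[18,34.3,0],0,0]
    - [[18,34.3,0],0,0]
    - [[18,34.3,0],0,0]
    - [[18,34.3,0],0,0]
    - [[18,34.3,0],0,0]
    - [[18,34.3,0],0,0]
    - [[18,34.3,0],0,0]
    - [[18,34.3,0],0,0]
    - [[18,34.3,0],0,0]
    - [[18,34.3,0],0,0]
    - [[18,34.3,0],0,0]
    - [[18,34.3,0],0,0]

```text
clock: 3.83
tool_pos: [0.4394, -0.2804, 0.2436]
orientation: [-180.0, -0.0, -157.4]
force: [0.5, -0.8, 0.8]
opening: 0.0875
gripper_force: 0.0
```

```bash
python3 - <<'E'
from h import *
import pickle
np.set_printoptions(precision=4,suppress=True)
o=ctrl.get_obs();print(o['clock'],o['tool_pos'],o['orientation'],o['joint_pos'])
s=ctrl.snapshot('wrist');save(s,'w1.png');pickle.dump({k:s[k] for k in s if k!='img'},open('w1.pkl','wb'))
for t in['knob_grip','pointer_tip','marker_tip','control']:
    for d in ctrl.spot_point(s,t)[:2]: print(t,d['at'],d['score'],onz(ray(s,d['at']),{'knob_grip':.103,'control':0}.get(t,.08)))
E
```

```text
3.8333 [ 0.4394 -0.2804  0.2436] [-179.9957   -0.0058 -157.3723] [-10.9528   6.0033 -18.5257   0.0075 -65.4734 -56.4227]
knob_grip [331.6, 208.5] 0.85 [ 0.4527 -0.2646  0.103 ]
pointer_tip [368.3, 200.1] 0.64 [ 0.439 -0.232  0.08 ]
marker_tip [310.8, 246.9] 0.77 [ 0.5053 -0.2639  0.08  ]
control [328.9, 188.7] 0.8 [ 0.4645 -0.2602  0.    ]
control [267.8, 368.9] 0.39 [ 0.7441 -0.2362  0.    ]
```

View pics/w1.png

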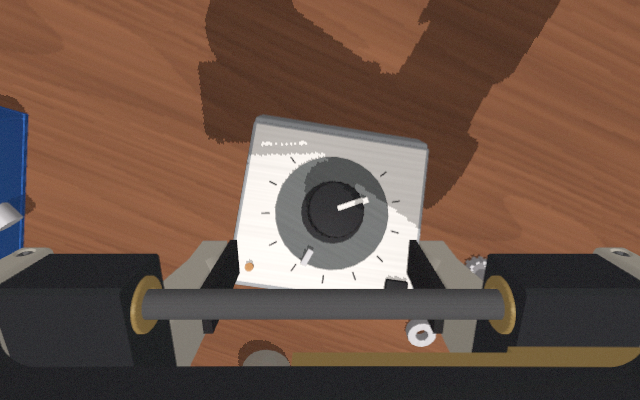

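Request:
apply_moves:
  commands:
    - [[2.5,28,0],-0.39,0]
    - [[2.5,28,0],-0.39,0]
    - [[2.5,28,0],-0.39,0]
    - [[2.5,28,0],-0.39,0]
    - [[2.5,28,0],-0.39,0]
    - [[2.5,28,0],-0.39,0]
    - [[2.5,28,0],-0.39,0]
    - [[2.5,28,0],-0.39,0]
    - [[2.5,28,0],-0.39,0]
    - [[2.5,28,0],-0.39,0]
    - [[2.5,28,0],-0.39,0]

```text
clock: 5.0
tool_pos: [0.4644, -0.0009, 0.2434]
orientation: [-180.0, -0.0, -179.8]
force: [-0.5, 0.1, 0.5]
opening: 0.0879
gripper_force: 0.0
```

```bash
python3 - <<'E'
from h import *
import pickle
from scipy.optimize import least_squares
from scipy.spatial.transform import Rotation as R
np.set_printoptions(precision=4,suppress=True)
o=ctrl.get_obs();print(o['clock'],o['tool_pos'],o['orientation'],o['joint_pos'])
S={n:ctrl.snapshot(n) for n in('wrist','scene','side')};save(S['wrist'],'w2.png')
for t,z in(('pinion_a',0),('pinion_a_mid',.02),('bearing',0),('bushing',0),('bowl_rim',.095)):
    D={n:ctrl.spot_point(S[n],t)[:2] for n in S}
    for d in D['wrist']: print(t,'wrist',d['at'],round(d['score'],2),onz(ray(S['wrist'],d['at']),z))
    for a in D['wrist']:
        for n in('scene','side'):
            for b in D[n]:
                p,e=tri([ray(S['wrist'],a['at']),ray(S[n],b['at'])])
                if max(e)<.008: print('   tri',n,p,e[0])
w=pickle.load(open('w1.pkl','rb'))
obs=[(w,'k',(332,208.5)),(w,'p',(368.5,200)),(w,'m',(310.5,248)),(w,'c1',(256,123)),(w,'c2',(426,150))]
for n in('scene','side'):
    for t,k in(('knob_grip','k'),('pointer_tip','p'),('marker_tip','m')):
        L=ctrl.spot_point(S[n],t)
        if L: print(n,t,L[0]['at'],round(L[0]['score'],2)); obs.append((S[n],k,L[0]['at']))
def pts(v):
    x,y,yaw,pa,ma=v; C=R.from_euler('z',yaw).as_matrix(); P=C@R.from_euler('y',-25,degrees=True).as_matrix(); o=np.array([x,y,0])
    f=lambda a,r,h:o+[0,0,.075]+P@np.array([r*np.cos(a),r*np.sin(a),h])
    return dict(k=f(0,0,.031),p=f(pa,.036,.006),m=f(ma,.041,.0055),c1=o+C@[-.075,-.09,.041],c2=o+C@[-.075,.09,.041])
res=lambda v:np.concatenate([proj(s,pts(v)[k])-np.array(a) for s,k,a in obs])
r=least_squares(res,[.47,-.265,0,2.3,0],loss='soft_l1',f_scale=2)
print(r.x,np.degrees(r.x[2:]),pts(r.x));print(res(r.x).reshape(-1,2).round(1).tolist())
E
```

```text
5.0 [ 0.4644 -0.0009  0.2434] [-179.9867   -0.0232 -179.767 ] [  24.2795    0.2838  -24.7151    0.003   -65.0277 -114.0478]
pinion_a wrist [367.6, 192.2] 0.85 [0.4988 0.0539 0.    ]
pinion_a wrist [282.8, 189.3] 0.78 [ 0.4956 -0.0465  0.    ]
   tri scene [0.4988 0.0519 0.0005] 0.0018661980807257925
   tri side [0.4799 0.0409 0.0837] 0.006888750829205468
   tri side [ 0.5011  0.0542 -0.0041] 0.0010696639870916636
   tri side [ 0.4922 -0.0454  0.0015] 0.0028780403013432473
pinion_a_mid wrist [281.4, 188.8] 0.94 [ 0.489  -0.0456  0.02  ]
   tri scene [ 0.4896 -0.0479  0.0185] 0.0020445546621258377
   tri side [ 0.4916 -0.0468  0.0085] 0.0008048351564258771
bearing wrist [266.6, 265.0] 0.64 [ 0.5962 -0.0704  0.    ]
bearing wrist [307.8, 339.5] 0.43 [ 0.7112 -0.0191  0.    ]
   tri scene [ 0.5988 -0.0714 -0.0044] 0.00020444096992717743
   tri side [ 0.597  -0.0705 -0.0045] 0.001696524039935973
bushing wrist [378.1, 286.7] 0.51 [0.6274 0.0732 0.    ]
   tri scene [0.6259 0.0726 0.0023] 0.000144714486673239
   tri side [0.6219 0.0728 0.0049] 0.0021163632592482227
bowl_rim wrist [606.1, 229.9] 0.64 [0.5049 0.2616 0.095 ]
   tri scene [0.5068 0.2624 0.0908] 0.00228073658477715
scene knob_grip [191.8, 145.2] 0.98
scene pointer_tip [210.7, 151.8] 0.79
side marker_tip [388.7, 220.4] 0.72
[ 0.4687 -0.2583  0.2321  2.1149 -0.3601] [ 13.3005 121.1768 -20.6298] {'k': array([ 0.4559, -0.2613,  0.1031]), 'p': array([ 0.4427, -0.2328,  0.0726]), 'm': array([ 0.5036, -0.2649,  0.0962]), 'c1': array([ 0.4164, -0.3632,  0.041 ]), 'c2': array([ 0.375, -0.188,  0.041])}
[[1.5, 4.5], [-3.5, 0.6], [-0.5, 4.7], [-3.2, -3.7], [3.4, -1.5], [4.7, -2.0], [0.8, -0.3], [17.2, -88.6]]
```

View pics/w2.png

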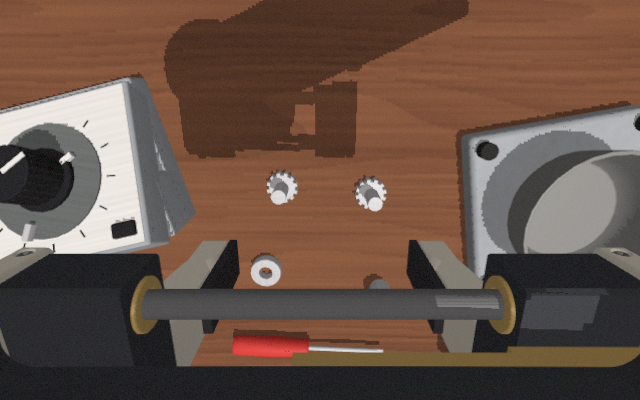

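Request:
apply_moves:
  commands:
    - [[3.4,5.3,-4],0,0]
    - [[3.4,5.3,-6],0,0]
    - [[3.4,5.3,-10],0,0]
    - [[3.4,5.3,-13],0,0]
    - [[3.4,5.3,-16],0,0]
    - [[3.4,5.3,-18],0,0]
    - [[3.4,5.3,-19.5],0,0]
    - [[3.4,5.3,-20.6],0,0]
    - [[3.4,5.3,-20.6],0,0]
    - [[3.4,5.3,-20.6],0,1]
    - [[3.4,5.3,-20.6],0,1]
    - [[3.4,5.3,-20.6],0,1]
    - [[3.4,5.3,-20.6],0,1]
    - [[3.4,5.3,-20.6],0,1]
    - [[3.4,5.3,-20.6],0,1]
    - [[3.4,5.3,-20.6],0,1]
    - [[3.4,5.3,-20.6],0,1]
    - [[3.4,5.3,-20.6],0,1]

```text
clock: 7.7
tool_pos: [0.4986, 0.053, 0.0376]
orientation: [180.0, 0.0, -179.7]
force: [0.1, 0.5, 0.7]
opening: 0.0333
gripper_force: 0.0
```

Request:
apply_moves:
  commands:
    - [[0,0,0],0,1]
    - [[0,0,0],0,1]
    - [[0,0,0],0,1]
    - [[0,0,0],0,1]
    - [[0,0,0],0,1]
    - [[0,0,0],0,1]

```text
clock: 8.2
tool_pos: [0.4985, 0.053, 0.0375]
orientation: [-180.0, -0.0, -179.7]
force: [0.6, 1.1, -0.5]
opening: 0.0154
gripper_force: 30.0
```

Request:
apply_moves:
  commands:
    - [[0,0,4],0,1]
    - [[0,0,8],0,1]
    - [[0,0,12],0,1]
    - [[0,2,14],0,1]
    - [[0,6,14],0,1]
    - [[0,10,14],0,1]
    - [[0,14,14],0,1]
    - [[0,18,14],0,1]
    - [[0,21,14],0,1]
    - [[0,21,11.5],0,1]
    - [[0,21,8.5],0,1]
    - [[0,21,6],0,1]
    - [[0,21,6],0,1]
    - [[0,21,6],0,0.5]
    - [[0,21,6],0,0.5]
    - [[0,21,6],0,0.5]
    - [[0,21,6],0,0.5]
    - [[0,21,6],0,0.5]
    - [[0,21,8],0,0.5]
    - [[0,21,12],0,0.5]

```text
clock: 9.87
tool_pos: [0.4964, 0.2611, 0.1547]
orientation: [-179.7, -0.3, -179.8]
force: [0.3, 1.5, 0.5]
opening: 0.0437
gripper_force: 0.0
```

Request:
apply_moves:
  commands:
    - [[0,0,3],0,0.3]
    - [[0,-4,3],0,0]
    - [[0,-8,3],0,0]
    - [[0,-12,3],0,0]
    - [[0,-16,3],0,0]
    - [[0,-20,3],0,0]
    - [[0,-24,3],0,0]
    - [[0,-28,3],0,0]
    - [[0,-30.9,3],0,0]
    - [[-0.5,-30.9,0],0,0]
    - [[-0.5,-30.9,0],0,0]

```text
clock: 10.78
tool_pos: [0.4906, -0.048, 0.1548]
orientation: [180.0, -0.2, -180.0]
force: [-0.9, -0.3, -0.6]
opening: 0.0877
gripper_force: 0.0
```

```bash
python3 - <<'E'
from h import *
np.set_printoptions(precision=4,suppress=True)
o=ctrl.get_obs();print(o['clock'],o['tool_pos'],o['orientation'],o['opening'])
S={n:ctrl.snapshot(n) for n in('side','scene','wrist')}
cv2.imwrite('pics/b.png',np.vstack([cv2.resize(S['side']['img'][100:400,200:520],(640,600))])[:,:,::-1])
for n in S:
  for d in ctrl.spot_point(S[n],'pinion_a_mid')[:3]: print(n,d['at'],d['score'],onz(ray(S[n],d['at']),.02))
E
```

```text
10.7833 [ 0.4906 -0.048   0.1548] [ 179.9769   -0.2445 -179.9912] 0.0876532264584999
side [388.5, 215.5] 0.71 [ 0.4941 -0.039   0.02  ]
scene [283.3, 187.1] 0.59 [ 0.4965 -0.0531  0.02  ]
wrist [320.4, 185.6] 0.71 [ 0.4889 -0.0469  0.02  ]
```

View pics/b.png

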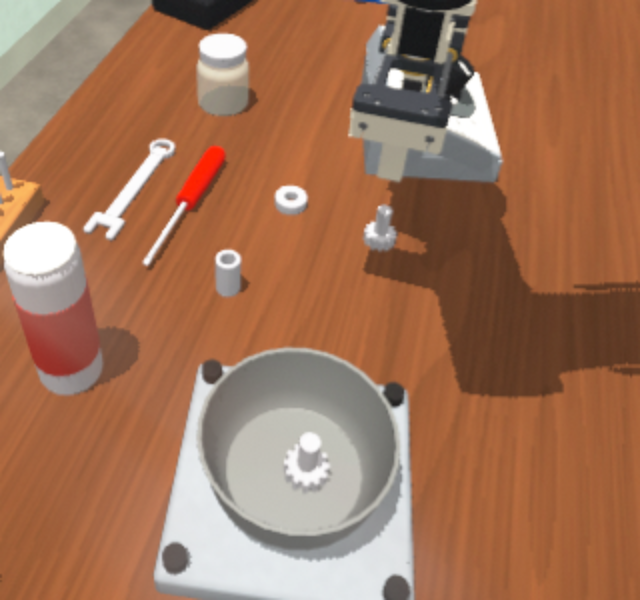

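Request:
apply_moves:
  commands:
    - [[0.1,0.1,-3],0,0]
    - [[0.1,0.1,-6],0,0]
    - [[0.1,0.1,-9],0,0]
    - [[0.1,0.1,-10.8],0,0]
    - [[0.1,0.1,-11.8],0,0]
    - [[0.1,0.1,-11.8],0,1]
    - [[0.1,0.1,-11.8],0,1]
    - [[0.1,0.1,-11.8],0,1]
    - [[0.1,0.1,-11.8],0,1]
    - [[0.1,0.1,-11.8],0,1]
    - [[0.1,0.1,-11.8],0,1]
    - [[0.1,0.1,-11.8],0,1]
    - [[0.1,0.1,-11.8],0,1]
    - [[0.1,0.1,-11.8],0,1]
    - [[0.1,0.1,-11.8],0,1]
    - [[0.1,0.1,-11.8],0,1]
    - [[0.1,0.1,-11.8],0,1]
    - [[0.1,0.1,-11.8],0,1]
    - [[0.1,0.1,-11.8],0,1]

```text
clock: 12.67
tool_pos: [0.4945, -0.0451, 0.0395]
orientation: [-180.0, -0.0, -179.7]
force: [-0.4, 0.1, 0.2]
opening: 0.0153
gripper_force: 30.0
```

Request:
apply_moves:
  commands:
    - [[0,0,4],0,1]
    - [[0,0,8],0,1]
    - [[0,0,12],0,1]
    - [[1,3,14],0,1]
    - [[2,7,14],0,1]
    - [[3,11,14],0,1]
    - [[4.3,15,14],0,1]
    - [[4.3,19,14],0,1]
    - [[4.3,23,14],0,1]
    - [[4.3,27,14],0,1]
    - [[4.3,30.8,14],0,1]
    - [[4.3,30.8,12],0,1]
    - [[4.3,30.8,8.5],0,1]
    - [[4.3,30.8,6],0,1]
    - [[4.3,30.8,6],0,1]
    - [[4.3,30.8,6],0,0.45]
    - [[4.3,30.8,6],0,0.45]
    - [[4.3,30.8,6],0,0.45]
    - [[4.3,30.8,6],0,0.45]
    - [[4.3,30.8,6],0,0.45]

```text
clock: 14.33
tool_pos: [0.5383, 0.2633, 0.1011]
orientation: [179.9, 0.1, -179.7]
force: [-0.8, -0.5, -0.5]
opening: 0.0429
gripper_force: 0.0
```

Request:
apply_moves:
  commands:
    - [[0,0,3],0,0.45]
    - [[0,0,7],0,0.45]
    - [[0,0,11],0,0]
    - [[-1,-4,14],0,0]
    - [[-3,-8,14],0,0]
    - [[-5,-12,14],0,0]
    - [[-7,-16,14],0,0]
    - [[-9,-20,14],0,0]
    - [[-9,-24,14],0,0]
    - [[-10,-28,14],0,0]
    - [[-11,-32,14],0,0]
    - [[-12,-36,14],0,0]
    - [[-13,-40,14],0,0]
    - [[-13,-44,14],0,0]
    - [[-13,-48,14],0,0]
    - [[-13,-52,14],0,0]
    - [[-13,-53,14],0,0]
    - [[-13,-53,14],0,0]

```text
clock: 15.83
tool_pos: [0.4072, -0.2705, 0.24]
orientation: [-180.0, 0.0, -180.0]
force: [-0.1, 0.4, -0.3]
opening: 0.0877
gripper_force: 0.0
```

```bash
python3 - <<'E'
from h import *
import pickle
np.set_printoptions(precision=4,suppress=True)
o=ctrl.get_obs();print(o['clock'],o['tool_pos'],o['orientation'],o['joint_pos'])
S={n:ctrl.snapshot(n) for n in('side','scene','wrist')}
cv2.imwrite('pics/c.png',np.hstack([cv2.resize(S['side']['img'][260:400,280:420],(300,300)),cv2.resize(S['wrist']['img'],(480,300),interpolation=cv2.INTER_AREA)])[:,:,::-1])
s=S['wrist'];pickle.dump(s,open('w3.pkl','wb'))
for t in['knob_grip','pointer_tip','marker_tip']:
    for d in ctrl.spot_point(s,t)[:2]: print(t,d['at'],d['score'])
E
```

```text
15.8333 [ 0.4072 -0.2705  0.24  ] [-179.9585    0.0262 -179.9554] [-10.4686   2.9026 -22.4804   0.0399 -64.5837 -79.504 ]
knob_grip [326.4, 237.6] 0.75
pointer_tip [356.6, 211.8] 0.79
marker_tip [321.4, 280.3] 0.96
marker_tip [358.2, 211.0] 0.22
```

View pics/c.png

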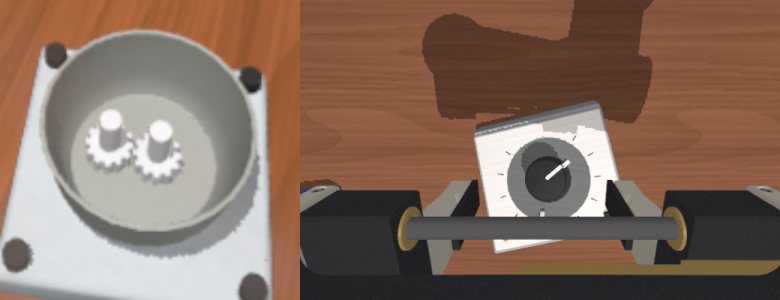

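```bash
cat >> h.py <<'E'
from scipy.optimize import least_squares
from scipy.spatial.transform import Rotation as R
def pts(v):
    x,y,yaw,pa,ma=v; C=R.from_euler('z',yaw).as_matrix(); P=C@R.from_euler('y',-25,degrees=True).as_matrix(); o=np.array([x,y,0])
    f=lambda a,r,h:o+[0,0,.075]+P@np.array([r*np.cos(a),r*np.sin(a),h])
    return dict(k=f(0,0,.031),t=f(0,0,.042),p=f(pa,.036,.006),m=f(ma,.041,.0055),c1=o+C@[-.075,-.09,.041],c2=o+C@[-.075,.09,.041])
def fit(obs,v0):
    res=lambda v:np.concatenate([proj(s,pts(v)[k])-np.array(a) for s,k,a in obs])
    r=least_squares(res,v0,loss='soft_l1',f_scale=1.5); return r.x,res(r.x).reshape(-1,2).round(1).tolist()
E
python3 - <<'E'
from h import *
import pickle
np.set_printoptions(precision=4,suppress=True)
w=pickle.load(open('w1.pkl','rb'));s=pickle.load(open('w3.pkl','rb'))
# panel outline in w3: bright region front corners
im=s['img'];cv2.imwrite('pics/d.png',cv2.resize(im[120:330,220:440],None,fx=2.7,fy=2.7,interpolation=cv2.INTER_CUBIC)[:,:,::-1])
obs=[(w,'k',(331.6,208.5)),(w,'p',(368.3,200.1)),(w,'m',(310.8,246.9)),(w,'c1',(256,123)),(w,'c2',(426,150)),
(s,'k',(326.4,237.6)),(s,'p',(356.6,211.8)),(s,'m',(321.4,280.3))]
v,r=fit(obs,[.4687,-.2583,.23,2.11,-.36]);print(v,np.degrees(v[2:]),r,pts(v))
for k,q in pts(v).items(): print(k,proj(s,q))
E
```

```text
[ 0.4649 -0.2599  0.2029  2.0797 -0.3507] [ 11.6277 119.1567 -20.091 ] [[2.4, 0.2], [-2.3, -1.3], [-1.5, 1.5], [-1.0, -10.3], [5.1, -2.6], [0.5, 0.8], [0.6, 2.5], [0.3, 0.4]] {'k': array([ 0.452 , -0.2626,  0.1031]), 't': array([ 0.4475, -0.2635,  0.1131]), 'p': array([ 0.4405, -0.2328,  0.073 ]), 'm': array([ 0.4996, -0.2671,  0.0963]), 'c1': array([ 0.4095, -0.3632,  0.041 ]), 'c2': array([ 0.3733, -0.1869,  0.041 ])}
k [326.8597 238.4113]
t [325.9414 238.5202]
p [357.2153 214.3343]
m [321.7105 280.7395]
c1 [228.6871 174.9247]
c2 [402.4088 139.9001]
```

View pics/d.png

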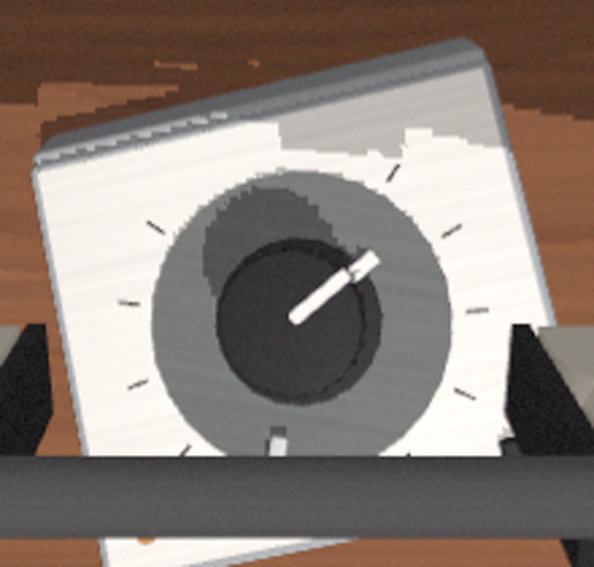

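```bash
python3 - <<'E'
from h import *
import pickle
np.set_printoptions(precision=4,suppress=True)
w=pickle.load(open('w1.pkl','rb'));s=pickle.load(open('w3.pkl','rb'))
obs=[(w,'k',(331.6,208.5)),(w,'p',(368.8,199.8)),(w,'m',(310.5,248)),
(s,'t',(327.8,239.3)),(s,'k',(327.3,238.5)),(s,'p',(358.5,215.5)),(s,'m',(323,280)),(s,'c1',(233.3,183)),(s,'c2',(400.7,144))]
for o in (obs,obs[:-2],obs[3:]):
    v,r=fit(o,[.4687,-.2583,.23,2.11,-.36]);print(v,np.degrees(v[2:]),r,pts(v)['k'])
E
```

```text
[ 0.4654 -0.2582  0.241   2.0366 -0.402 ] [ 13.8065 116.6872 -23.0318] [[3.4, 1.3], [-1.3, 0.3], [-0.4, 1.1], [-0.7, -0.1], [0.9, 0.6], [0.6, -0.4], [-0.3, 1.1], [-4.6, -3.9], [0.0, -6.3]] [ 0.4527 -0.2613  0.1031]
[ 0.4646 -0.2583  0.3053  1.9572 -0.4536] [ 17.4907 112.1385 -25.9919] [[2.7, 0.4], [-0.8, 0.2], [-0.1, 0.5], [-2.0, -0.6], [-0.1, -0.0], [0.8, -0.6], [-0.2, 0.4]] [ 0.4521 -0.2622  0.1031]
[ 0.4664 -0.2577  0.2432  2.065  -0.4162] [ 13.9355 118.3158 -23.8461] [[-0.1, 1.0], [1.5, 1.6], [0.3, -0.3], [-0.3, 1.9], [-4.1, -2.7], [0.3, -5.4]] [ 0.4537 -0.2609  0.1031]
```

Request:
apply_moves:
  commands:
    - [[2,0.5,-1],0.12,0]
    - [[4.6,0.95,-3],0.24,0]
    - [[4.6,0.95,-6],0.36,0]
    - [[4.6,0.95,-8],0.48,0]
    - [[4.6,0.95,-8],0.6,0]
    - [[4.6,0.95,-8],0.66,0]
    - [[4.6,0.95,-10],0.66,0]
    - [[4.6,0.95,-11.5],0.66,0]
    - [[4.6,0.95,-12.6],0.66,0]
    - [[4.6,0.95,-13.2],0.66,0]
    - [[4.6,0.95,-13.2],0.66,1]
    - [[4.6,0.95,-13.2],0.66,1]
    - [[4.6,0.95,-13.2],0.66,1]
    - [[4.6,0.95,-13.2],0.66,1]
    - [[4.6,0.95,-13.2],0.66,1]
    - [[4.6,0.95,-13.2],0.66,1]
    - [[4.6,0.95,-13.2],0.66,1]
    - [[4.6,0.95,-13.2],0.66,1]
    - [[4.6,0.95,-13.2],0.66,1]
    - [[4.6,0.95,-13.2],0.66,1]

```text
clock: 17.8
tool_pos: [0.4576, -0.2598, 0.109]
orientation: [-179.6, 0.2, -141.8]
force: [9.4, -14.6, -8.8]
opening: 0.0497
gripper_force: 28.4
```

Request:
apply_moves:
  commands:
    - [[0.1,-0.1,0],-0.05,1]
    - [[0.1,-0.15,0],-0.15,1]
    - [[0.1,-0.15,0],-0.25,1]
    - [[0.1,-0.15,0],-0.35,1]
    - [[0.1,-0.15,0],-0.45,1]
    - [[0.1,-0.15,0],-0.45,1]

```text
clock: 18.3
tool_pos: [0.4584, -0.2612, 0.109]
orientation: [-179.7, 0.4, -167.9]
force: [8.8, -15.3, -8.0]
opening: 0.0474
gripper_force: 30.0
```

```bash
cat > look.py <<'E'
from h import *
np.set_printoptions(precision=3,suppress=True)
o=ctrl.get_obs();print(o['clock'],o['tool_pos'],o['orientation'],o['force'],o['moment'])
V=[.466,-.258,.241,2.05,-.41]
for n in('wrist','scene','side'):
    s=ctrl.snapshot(n); save(s,'l_%s.png'%n)
    for t,k,r,h in(('pointer_tip','p',.036,.006),('marker_tip','m',.041,.0055)):
        for d in ctrl.spot_point(s,t)[:1]:
            P=R.from_euler('z',V[2]).as_matrix()@R.from_euler('y',-25,degrees=True).as_matrix();c=np.array([V[0],V[1],.075])+P@[0,0,h]
            q,e=ray(s,d['at']);x=q+e*((c-q)@P[:,2])/(e@P[:,2]);l=P.T@(x-c)
            print(n,t,d['at'],round(d['score'],2),'ang',np.degrees(np.arctan2(l[1],l[0])).round(1),'r',np.hypot(l[0],l[1]).round(4))
E
python3 look.py
```

```text
18.3 [ 0.458 -0.261  0.109] [-179.707    0.357 -167.95 ] [  8.781 -15.312  -8.016] [-4.453 -3.256  0.376]
wrist marker_tip [297.7, 324.7] 0.78 ang -21.8 r 0.0393
scene pointer_tip [214.8, 153.2] 0.61 ang 62.0 r 0.0452
scene marker_tip [188.7, 158.3] 0.56 ang -14.1 r 0.0635
side pointer_tip [427.7, 152.2] 0.63 ang 115.2 r 0.0378
side marker_tip [405.6, 134.4] 0.66 ang -0.3 r 0.0439
```

Request:
apply_moves:
  commands:
    - [[0.1,-0.1,0],-0.1,1]
    - [[0.2,-0.1,0],-0.2,1]
    - [[0.2,-0.1,0],-0.3,1]
    - [[0.2,-0.1,0],-0.4,1]
    - [[0.2,-0.1,0],-0.4,1]

```text
clock: 19.17
tool_pos: [0.4588, -0.2626, 0.1089]
orientation: [-179.8, 0.3, 169.1]
force: [3.0, -16.4, -3.2]
opening: 0.0493
gripper_force: 31.2
```

Request:
apply_moves:
  commands:
    - [[0,0,0],0,0]
    - [[0,0,0],0,0]
    - [[0,0,0],0,0]
    - [[0,0,0],0,0]
    - [[0,0,0],0,0]
    - [[0,0,0],0,0]
    - [[0,0,2],0,0]
    - [[-1,0,5],0,0]
    - [[-2,0,8],0.1,0]
    - [[-3,0,11],0.2,0]
    - [[-4,0,13],0.3,0]
    - [[-5,0,13],0.3,0]
    - [[-5,0,13],0.3,0]

```text
clock: 20.25
tool_pos: [0.4057, -0.2599, 0.2389]
orientation: [-180.0, 0.2, -173.5]
force: [-0.1, 0.2, -1.3]
opening: 0.0876
gripper_force: 0.0
```

```bash
python3 look.py
```

```text
20.25 [ 0.406 -0.26   0.239] [-179.979    0.167 -173.466] [-0.072  0.185 -1.335] [0.029 0.054 0.009]
wrist pointer_tip [352.5, 237.8] 0.93 ang 87.2 r 0.0357
wrist marker_tip [351.3, 236.5] 0.23 ang 89.4 r 0.0346
scene pointer_tip [215.6, 154.4] 0.71 ang 47.2 r 0.0582
scene marker_tip [186.3, 160.0] 0.69 ang -12.7 r 0.0838
side pointer_tip [416.8, 149.1] 0.98 ang 68.8 r 0.0472
side marker_tip [405.8, 133.6] 0.88 ang -6.1 r 0.043
```

```bash
python3 - <<'E'
import cv2
i=cv2.imread('pics/l_wrist.png');j=cv2.imread('pics/l_side.png')
a=cv2.resize(i[130:330,220:440],(440,400),interpolation=cv2.INTER_CUBIC);b=cv2.resize(j[110:190,380:450],(350,400),interpolation=cv2.INTER_CUBIC)
cv2.imwrite('pics/e.png',cv2.hconcat([a,b]))
E
```

```text
(no output)
```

View pics/e.png

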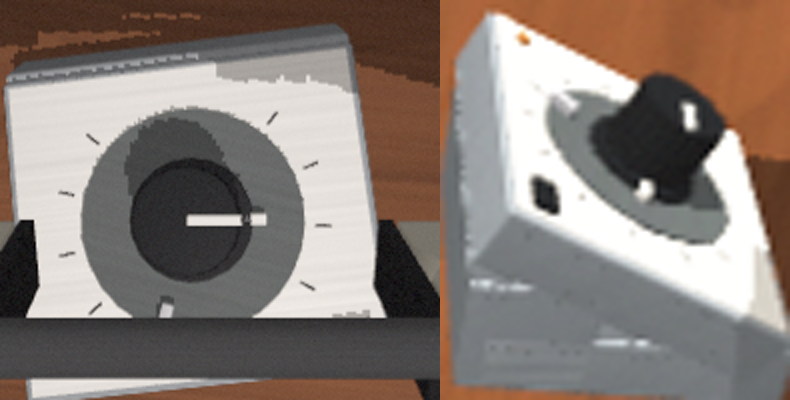

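```bash
python3 - <<'E'
from h import *
s=ctrl.snapshot('wrist')
print(onz(ray(s,(316.5,238.8)),.075), 'panel centre expected .466,-.258')
print(onz(ray(s,(220+185.5/2,130+220/2)),.113), 'knob top centre')
for d in ctrl.spot_point(s,'knob_grip')[:1]: print(d['at'],onz(ray(s,d['at']),.103))
E
```

```text
[ 0.46373334 -0.25789866  0.075     ] panel centre expected .466,-.258
[ 0.44751835 -0.26225356  0.113     ] knob top centre
[313.6, 238.7] [ 0.45088992 -0.26141394  0.103     ]
```

Request:
apply_moves:
  commands:
    - [[2,-0.1,-1],0.12,0]
    - [[5,-0.35,-3],0.24,0]
    - [[5,-0.35,-6],0.36,0]
    - [[5,-0.35,-8],0.48,0]
    - [[5,-0.35,-9],0.6,0]
    - [[5,-0.35,-10.5],0.61,0]
    - [[5,-0.35,-11.8],0.61,0]
    - [[5,-0.35,-12.8],0.61,0]
    - [[5,-0.35,-13.2],0.61,0]
    - [[5,-0.35,-13.2],0.61,1]
    - [[5,-0.35,-13.2],0.61,1]
    - [[5,-0.35,-13.2],0.61,1]
    - [[5,-0.35,-13.2],0.61,1]
    - [[5,-0.35,-13.2],0.61,1]
    - [[5,-0.35,-13.2],0.61,1]
    - [[5,-0.35,-13.2],0.61,1]
    - [[5,-0.35,-13.2],0.61,1]
    - [[5,-0.35,-13.2],0.61,1]
    - [[5,-0.35,-13.2],0.61,1]

```text
clock: 22.38
tool_pos: [0.4556, -0.2627, 0.1059]
orientation: [179.9, -0.0, -138.5]
force: [-4.1, 7.6, 6.8]
opening: 0.051
gripper_force: 29.4
```

Request:
apply_moves:
  commands:
    - [[0,0,0],-0.1,1]
    - [[0,0,0],-0.2,1]
    - [[0,0,0],-0.3,1]
    - [[0,0,0],-0.4,1]
    - [[0,0,0],-0.5,1]
    - [[0,0,0],-0.6,1]
    - [[0,0,0],-0.7,1]
    - [[0,0,0],-0.8,1]
    - [[0,0,0],-0.9,1]
    - [[0,0,0],-0.95,1]
    - [[0,0,0],-0.95,1]

```text
clock: 23.3
tool_pos: [0.4553, -0.2623, 0.106]
orientation: [179.9, -0.1, 166.9]
force: [-5.9, 7.9, 10.2]
opening: 0.0501
gripper_force: 32.4
```

Request:
apply_moves:
  commands:
    - [[0,0,0],-0.95,0]
    - [[0,0,0],0,0]
    - [[0,0,0],0,0]
    - [[0,0,0],0,0]
    - [[0,0,0],0,0]
    - [[0,0,2],0,0]
    - [[-1,0,5],0,0]
    - [[-2,0,8],0.1,0]
    - [[-3,0,11],0.2,0]
    - [[-4,0,13],0.3,0]
    - [[-5,0,13],0.4,0]
    - [[-5,0,13],0.4,0]

```text
clock: 24.3
tool_pos: [0.4059, -0.2635, 0.237]
orientation: [-180.0, 0.2, -169.8]
force: [-0.7, -0.1, -0.4]
opening: 0.0875
gripper_force: 0.0
```

```bash
python3 look.py
```

```text
24.3 [ 0.406 -0.264  0.237] [-179.963    0.17  -169.807] [-0.706 -0.076 -0.44 ] [0.034 0.103 0.01 ]
wrist pointer_tip [338.3, 271.2] 0.85 ang 34.0 r 0.0358
wrist marker_tip [302.9, 280.1] 0.69 ang -21.3 r 0.0388
scene pointer_tip [208.3, 154.3] 0.88 ang 40.4 r 0.0394
scene marker_tip [187.3, 155.7] 0.77 ang -43.9 r 0.0327
side pointer_tip [409.1, 142.0] 0.7 ang 37.5 r 0.047
side marker_tip [406.0, 129.6] 0.65 ang -31.8 r 0.0471
```

Request:
apply_moves:
  commands:
    - [[2,0,-1],0.12,0]
    - [[5,0.1,-3],0.24,0]
    - [[5,0.1,-6],0.36,0]
    - [[5,0.1,-8],0.48,0]
    - [[5,0.1,-9],0.5,0]
    - [[5,0.1,-10.5],0.5,0]
    - [[5,0.1,-11.8],0.5,0]
    - [[5,0.1,-12.7],0.5,0]
    - [[5,0.1,-13],0.5,0]
    - [[5,0.1,-13],0.5,1]
    - [[5,0.1,-13],0.5,1]
    - [[5,0.1,-13],0.5,1]
    - [[5,0.1,-13],0.5,1]
    - [[5,0.1,-13],0.5,1]
    - [[5,0.1,-13],0.5,1]
    - [[5,0.1,-13],0.5,1]
    - [[5,0.1,-13],0.5,1]
    - [[5,0.1,-13],0.5,1]
    - [[5,0.1,-13],0.5,1]

```text
clock: 26.33
tool_pos: [0.4562, -0.2621, 0.106]
orientation: [180.0, 0.0, -141.4]
force: [-2.3, 4.9, 6.2]
opening: 0.0507
gripper_force: 29.4
```

Request:
apply_moves:
  commands:
    - [[0,0,0],-0.1,1]
    - [[0,0,0],-0.2,1]
    - [[0,0,0],-0.3,1]
    - [[0,0,0],-0.4,1]
    - [[0,0,0],-0.5,1]
    - [[0,0,0],-0.6,1]
    - [[0,0,0],-0.7,1]
    - [[0,0,0],-0.75,1]
    - [[0,0,0],-0.75,1]
    - [[0,0,0],-0.75,1]

```text
clock: 27.17
tool_pos: [0.4563, -0.2624, 0.1059]
orientation: [180.0, -0.0, 175.8]
force: [-2.2, 1.8, 5.8]
opening: 0.0494
gripper_force: 31.0
```

Request:
apply_moves:
  commands:
    - [[0,0,0],0,0]
    - [[0,0,0],0,0]
    - [[0,0,0],0,0]
    - [[0,0,0],0,0]
    - [[0,0,0],0,0]
    - [[0,0,2],0,0]
    - [[-1,0,5],0,0]
    - [[-2,0,8],0.1,0]
    - [[-3,0,11],0.2,0]
    - [[-4,0,13],0.24,0]
    - [[-5,0,13],0.24,0]
    - [[-5,0,13],0.24,0]

```text
clock: 28.17
tool_pos: [0.4058, -0.2625, 0.2368]
orientation: [-180.0, 0.2, -170.6]
force: [-1.2, -0.2, -1.6]
opening: 0.0881
gripper_force: 0.0
```

```bash
python3 look.py
```

```text
28.1667 [ 0.406 -0.263  0.237] [-179.962    0.162 -170.599] [-1.221 -0.168 -1.593] [ 0.051  0.129 -0.008]
wrist pointer_tip [320.2, 277.8] 0.6 ang 3.7 r 0.0348
wrist marker_tip [300.6, 281.4] 0.64 ang -24.2 r 0.0405
scene pointer_tip [197.1, 156.1] 0.63 ang 1.8 r 0.0433
scene marker_tip [191.6, 157.2] 0.71 ang -11.7 r 0.0507
side pointer_tip [407.6, 134.9] 0.87 ang -2.3 r 0.0382
side marker_tip [346.2, 203.8] 0.71 ang 58.8 r 0.3836
```

Request:
apply_moves:
  commands:
    - [[-2.5,0,-3],0,0]
    - [[-2.5,0,-3],0,0]
    - [[-2.5,0,-3],0,0]

```text
clock: 28.87
tool_pos: [0.3796, -0.2622, 0.2039]
orientation: [179.9, -0.2, -170.6]
force: [0.8, -0.1, 1.6]
opening: 0.0878
gripper_force: 0.0
```

```bash
python3 look.py; python3 - <<'E'
import cv2
i=cv2.imread('pics/l_wrist.png');cv2.imwrite('pics/f.png',cv2.resize(i[150:350,220:420],(600,600),interpolation=cv2.INTER_CUBIC))
E
```

```text
28.8667 [ 0.38  -0.262  0.204] [ 179.907   -0.201 -170.591] [ 0.787 -0.145  1.58 ] [-0.052 -0.11   0.018]
wrist pointer_tip [311.6, 321.5] 0.74 ang -0.1 r 0.0317
wrist marker_tip [295.1, 324.4] 0.6 ang -23.9 r 0.0365
scene pointer_tip [198.0, 158.3] 0.74 ang 4.7 r 0.0747
scene marker_tip [189.2, 159.8] 0.66 ang -8.4 r 0.083
side pointer_tip [409.2, 134.9] 0.71 ang -9.2 r 0.0335
side marker_tip [402.3, 132.7] 0.58 ang -0.7 r 0.0535
```

View pics/f.png

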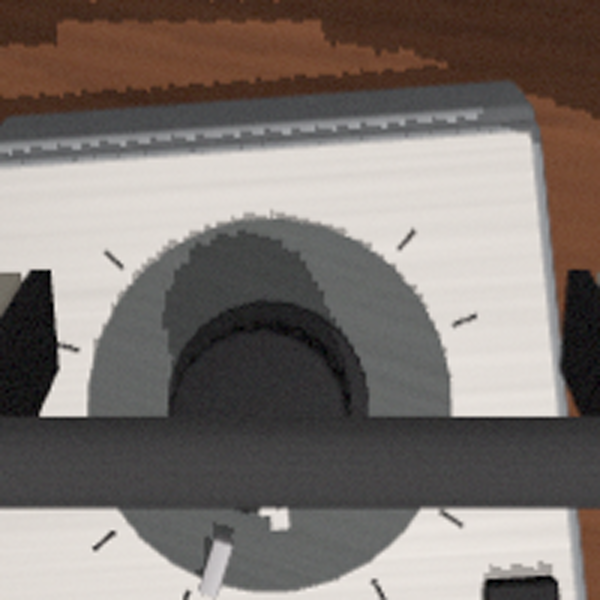

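```bash
python3 - <<'E'
from h import *
s=ctrl.snapshot('wrist')
P=R.from_euler('z',.241).as_matrix()@R.from_euler('y',-25,degrees=True).as_matrix();c=np.array([.466,-.258,.075])
def L(px,h):
    q,e=ray(s,px);x=q+e*((c+P[:,2]*h-q)@P[:,2])/(e@P[:,2]);return (P.T@(x-c))[:2]
pts=[((309.7,283.9),0),((313.3,325.3),.007),((292.7,330),.009),((289.3,349),.009)]
o=L(*pts[0]);print(o)
for p in pts[1:]:
    l=L(*p)-o;print(l,np.hypot(*l),np.degrees(np.arctan2(l[1],l[0])))
E
```

```text
[ 0.00370836 -0.00131013]
[0.03471943 0.00142548] 0.03474868432812729 2.3510807653926995
[ 0.03705936 -0.01665525] 0.04062996071434874 -24.200146043403457
[ 0.0526502  -0.02052396] 0.05650907900376526 -21.296698708187627
```

Request:
apply_moves:
  commands:
    - [[3,0,0],0.12,0]
    - [[6,0,0],0.24,0]
    - [[7.5,0,-2],0.31,0]
    - [[7.5,0,-5],0.31,0]
    - [[7.5,0,-7.5],0.31,0]
    - [[7.5,0,-9.2],0.31,0]
    - [[7.5,0,-10],0.31,0]
    - [[7.5,0,-10],0.31,1]
    - [[7.5,0,-10],0.31,1]
    - [[7.5,0,-10],0.31,1]
    - [[7.5,0,-10],0.31,1]
    - [[7.5,0,-10],0.31,1]
    - [[7.5,0,-10],0.31,1]
    - [[7.5,0,-10],0.31,1]
    - [[7.5,0,-10],0.31,1]
    - [[7.5,0,-10],0.31,1]
    - [[7.5,0,-10],0.31,1]

```text
clock: 30.78
tool_pos: [0.4565, -0.262, 0.1063]
orientation: [180.0, 0.0, -152.8]
force: [-1.4, 5.4, 5.7]
opening: 0.0486
gripper_force: 29.7
```

Request:
apply_moves:
  commands:
    - [[0,0,0],-0.1,1]
    - [[0,0,0],-0.2,1]
    - [[0,0,0],-0.3,1]
    - [[0,0,0],-0.4,1]
    - [[0,0,0],-0.48,1]
    - [[0,0,0],-0.48,1]
    - [[0,0,0],-0.48,1]
    - [[0,0,0],-0.48,1]

```text
clock: 31.45
tool_pos: [0.4567, -0.2623, 0.1061]
orientation: [180.0, 0.0, 179.9]
force: [-0.8, 2.7, 6.4]
opening: 0.0483
gripper_force: 30.9
```

Request:
apply_moves:
  commands:
    - [[0,0,0],0,0]
    - [[0,0,0],0,0]
    - [[0,0,0],0,0]
    - [[0,0,0],0,0]
    - [[0,0,0],0,0]
    - [[0,0,2],0,0]
    - [[-1,0,5],0,0]
    - [[-2,0,8],0,0]
    - [[-3,0,11],0,0]
    - [[-4,0,14],0.1,0]
    - [[-4,0,15],0.1,0]
    - [[-4,0,15],0.1,0]

```text
clock: 32.45
tool_pos: [0.4177, -0.2631, 0.259]
orientation: [-179.9, 0.3, -174.6]
force: [0.7, -0.3, 0.8]
opening: 0.0879
gripper_force: 0.0
```

```bash
python3 look.py; python3 - <<'E'
import cv2
i=cv2.imread('pics/l_wrist.png');cv2.imwrite('pics/g.png',cv2.resize(i[130:330,220:420],(600,600),interpolation=cv2.INTER_CUBIC))
E
```

```text
32.45 [ 0.418 -0.263  0.259] [-179.866    0.335 -174.553] [ 0.66  -0.251  0.762] [-0.019 -0.11  -0.014]
wrist pointer_tip [314.1, 254.9] 0.6 ang -20.2 r 0.035
wrist marker_tip [310.7, 257.4] 0.7 ang -24.5 r 0.0383
scene pointer_tip [190.9, 156.9] 0.65 ang -14.1 r 0.0492
scene marker_tip [186.1, 156.8] 0.75 ang -32.0 r 0.0448
side pointer_tip [406.8, 132.7] 0.8 ang -14.7 r 0.0409
side marker_tip [404.0, 133.4] 0.96 ang -1.5 r 0.0484
```

View pics/g.png

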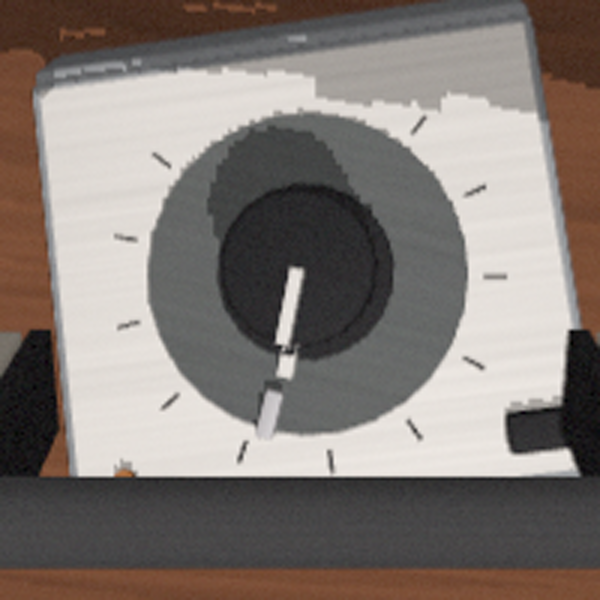

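```bash
python3 - <<'E'
from h import *
s=ctrl.snapshot('wrist')
P=R.from_euler('z',.241).as_matrix()@R.from_euler('y',-25,degrees=True).as_matrix();c=np.array([.466,-.258,.075])
def L(px,h):
    px=(220+px[0]/3,130+px[1]/3);q,e=ray(s,px);x=q+e*((c+P[:,2]*h-q)@P[:,2])/(e@P[:,2]);return (P.T@(x-c))[:2]
o=L((307.5,272),0);print(o)
for p,h in [((286.5,377),.007),((272,391),.009),((264.5,437),.009)]:
    l=L(p,h)-o;print(l,np.hypot(*l),np.degrees(np.arctan2(l[1],l[0])))
for i in range(4):
    s=ctrl.snapshot('wrist');print([ctrl.spot_point(s,t)[0]['at'] for t in('pointer_tip','marker_tip') if ctrl.spot_point(s,t)])
E
```

```text
[-0.00419118  0.0022324 ]
[ 0.03373018 -0.0110887 ] 0.03550612081232987 -18.19813328705103
[ 0.03751258 -0.01622686] 0.04087181245983099 -23.391918936846235
[ 0.05183186 -0.02055913] 0.05576037245612303 -21.63577769401848
[[314.5, 258.6], [309.0, 259.8]]
[[314.5, 256.8], [312.6, 260.3]]
[[315.8, 256.7], [312.3, 259.8]]
[[314.8, 258.5], [310.9, 260.0]]
```

Request:
apply_moves:
  commands:
    - [[3,0,-2],0.1,0]
    - [[4,0,-5],0.21,0]
    - [[4,0,-8],0.21,0]
    - [[4,0,-11],0.21,0]
    - [[4,0,-13],0.21,0]
    - [[4,0,-14.4],0.21,0]
    - [[4,0,-15],0.21,0]
    - [[4,0,-15],0.21,1]
    - [[4,0,-15],0.21,1]
    - [[4,0,-15],0.21,1]
    - [[4,0,-15],0.21,1]
    - [[4,0,-15],0.21,1]
    - [[4,0,-15],0.21,1]
    - [[4,0,-15],0.21,1]
    - [[4,0,-15],0.21,1]
    - [[4,0,-15],0.21,1]
    - [[4,0,-15],0.21,1]

```text
clock: 35.37
tool_pos: [0.4567, -0.2622, 0.1061]
orientation: [180.0, 0.0, -162.5]
force: [-1.6, 4.6, 5.7]
opening: 0.0477
gripper_force: 30.0
```

Request:
apply_moves:
  commands:
    - [[0,0,0],-0.05,1]
    - [[0,0,0],-0.1,1]
    - [[0,0,0],-0.14,1]
    - [[0,0,0],-0.14,1]
    - [[0,0,0],-0.14,1]
    - [[0,0,0],-0.14,1]

```text
clock: 35.87
tool_pos: [0.4568, -0.2621, 0.1059]
orientation: [180.0, 0.0, -170.5]
force: [0.0, 5.5, 5.9]
opening: 0.0474
gripper_force: 30.2
```

Request:
apply_moves:
  commands:
    - [[0,0,0],0,0]
    - [[0,0,0],0,0]
    - [[0,0,0],0,0]
    - [[0,0,0],0,0]
    - [[0,0,0],0,0]
    - [[0,0,2],0,0]
    - [[-1,0,5],0,0]
    - [[-2,0,8],0,0]
    - [[-3,0,11],0,0]
    - [[-4,0,14],-0.07,0]
    - [[-4,0,15],-0.07,0]
    - [[-4,0,15],-0.07,0]
    - [[-4,0,15],-0.07,0]

```text
clock: 36.95
tool_pos: [0.4167, -0.2626, 0.2558]
orientation: [-180.0, 0.1, -174.6]
force: [0.0, -0.0, -0.8]
opening: 0.0876
gripper_force: 0.0
```

```bash
python3 - <<'E'
from h import *
o=ctrl.get_obs();print(o['clock'],o['tool_pos'],o['orientation'])
for i in range(4):
    s=ctrl.snapshot('wrist');print([ctrl.spot_point(s,t)[0]['at'] for t in('pointer_tip','marker_tip') if ctrl.spot_point(s,t)])
save(s,'h.png')
g=s['img'].min(2)[230:285,280:345];n,lab,st,ce=cv2.connectedComponentsWithStats((g>150).astype(np.uint8))
for i in range(1,n):
    if 8<st[i][4]<2000:
        yy,xx=np.nonzero(lab==i);print(ce[i]+[280,230],st[i].tolist())
print('\n'.join(''.join(' .:-=+*#%@'[v*10//256] for v in r) for r in s['img'].min(2)[215:280,290:340]))
E
```

```text
36.95 [ 0.41671058 -0.26255715  0.25582336] [-1.79991478e+02  8.89771747e-02 -1.74551343e+02]
[[307.6, 254.7], [312.1, 260.3]]
[[307.9, 257.4], [312.9, 263.8]]
[[310.0, 254.9], [309.6, 261.2]]
[[309.8, 255.5], [310.8, 260.9]]
[312.16091954 238.5862069 ] [28, 0, 10, 19, 87]
[310.39534884 254.51162791] [27, 21, 7, 8, 43]
[305.92959583 277.18904824] [0, 30, 65, 25, 767]<stdin>:10: RuntimeWarning: overflow encountered in scalar multiply
Traceback (most recent call last):
OverflowError: Python integer 256 out of bounds for uint8
```

```bash
python3 - <<'E'
from h import *
g=cv2.imread('pics/h.png').min(2).astype(int)
print('\n'.join('%d '%(226+i)+''.join(' .:-=+*#%@'[v*10//256] for v in r) for i,r in enumerate(g[226:282,292:332])))
for r in (215,220,225,230): # ring edges
    print(r,np.nonzero(g[r,240:400]<150)[0][[0,-1]]+240)
for c in (325,330,335): print(c,np.nonzero(g[140:290,c]<150)[0][[0,-1]]+140)
E
```

```text
226 ......................#%%%%-............
227 .....................:%%%%#-............
228 .....................+%%%%+:............
229 .....................#%%%%=.............
230 ....................:%%%%#-.............
231 :...................+%%%%+:..........::.
232 :...................#%%%%=...:..........
233 ::.................:%%%%#-..........::..
234 -:.................+%%%%+:......:.......
235 =:.................#%%%%=........:..::..
236 =-:...............:%%%%#-.........:...:.
237 ==:...............+%%%%*:...............
238 =--:..............#%%%%=:....:..........
239 ==-:.............:#%%%#-...........:....
240 ===-:............+%%%%*:.....:.....:...:
241 ====-............#%%%%+:.:......:.......
242 --=-=-:.........:#%%%#=..............::.
243 -=-===-:........-%%%%#-...:.:...........
244 ----=-=:........+%%%%+:.................
245 =-----=-::.....:#%%%%=..................
246 ======-==-.....-%%%%#-..................
247 ==--==--=--:....*##%=.......:...........
248 -==-==-===--::....-*-:...............:..
249 =-==--=-==-=--::.....-:.................
250 ----=-========-:
[... 817 characters left out ...]
-==-=--=====-====
269 =---------=-=:*#####=-----=-========-===
270 #+=-----------*#####=--=--=---=-===-====
271 %#*=---------=#####*====-=-------=-=====
272 %%%#*==--=---+#####+=-===---==----------
273 %%%%%#*==----*###%#=----=-=======--=-=-=
274 %%%%%%%#**=::*###%#=--------=-=======---
275 %%%%%%%%%%*+=####%*=---------==-========
276 %%%%%%%%%%%%*#####+=-=--------=-=--=-===
277 %%%%%%%%%%%%####%#+++===--==-------====+
278 %%%%%%%%%%%%####%##%##*****+++++*******#
279 %%%%%%%%%%%%%##%%#%%%%%%%%%###%%%%%%%%%%
280 %%%%%%%%*#%%%%%%%%%%%%%%%%%%%%%%%%%%%%%%
281 %%%%%%%#-*%%%%%%%%%%%%%%%%%%%%%%%%%%%%%%
215 [268 374]
220 [268 374]
225 [268 387]
230 [268 374]
325 [140 289]
330 [140 289]
335 [140 289]
```

```bash
python3 -c "
from plant import ctrl
print(ctrl.close_job())"
```

```text
the job is handed in; nothing more can be done
None
```

Both pinions are in the bowl and the knob's pointer sits about 1.5 mm clockwise of the tab's centre line (limit 4 mm); I handed the job in at about 37 s with the arm clear, and the hand-in call returned no verdict.

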